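# Lay out the favours in the gift crate and hold its lid for the card

## Task

The five little wrapped favours are heaped in the middle of the open gift crate: spread them into one even layer on its floor like the five on a die, one towards each corner and one around the middle, none stacked and with a clear gap (about a finger's width) between them. Then bring the crate's lid forward to 60 degrees open (0 is shut) and hold it steady there so that a colleague can stick a card inside it; it would fall shut by itself, so never let it drop, and finish the program while still holding it at 60 degrees in the fingers. Leave the other things on the table where they are.

Things in the scene. Friction and masses are not known exactly. Their poses are not given: they have to be found in the camera images.
- crate: Plywood gift crate, fixed to the table, open on top: outside 210 (its x) x 320 (its y) x 75 mm high, walls and floor 8 mm thick. Origin: centre of its underside, on the table. Its +x points away from the robot (turned by up to 0.25 rad), to the wall that carries the lid's hinge; z up.
- lid (a joint): Angle of the crate's lid about the top edge of the crate's +x wall, rad: 0 shut (level on the rim), 1.571 upright, 1.75 fully open against its stop, leaning back away from the robot, where it rests at the start; 60 degrees open is 1.047. No spring, hardly any friction: forward of upright it falls shut. Lid: plywood plate 210 x 320 x 10 mm, about 0.4 kg.
- lid_hinge (a point): Point on the lid's hinge axis, at the middle of the crate's +x top edge, 75 mm above the table. Its frame turns with the lid: -x runs along the plate from the hinge to the tongue, z is the normal of the plate's outer face (up when shut), y lies along the hinge axis.
- lid_tongue (a point): Grip point in the wooden tongue that sticks out of the middle of the lid's free edge: 60 mm wide, 10 mm thick, projecting 40 mm beyond the edge. The point is 228 mm from the hinge along the plate, at mid thickness, 18 mm beyond the plate's edge. Its axes are as those of lid_hinge. With the lid upright the tongue is on top and can be pinched from above through its thickness.
- favour1: Wrapped favour, rigid gold cube of 40 mm with white bands, about 60 g, all five alike. Origin: centre of the cube; faces square to its axes. At the start: middle of the bottom row of three, on the crate floor.
- favour2: Wrapped favour, rigid gold cube of 40 mm with white bands, about 60 g, all five alike. Origin: centre of the cube; faces square to its axes. At the start: end of the bottom row, beside favour1 on its +y side, nearly touching.
- favour3: Wrapped favour, rigid gold cube of 40 mm with white bands, about 60 g, all five alike. Origin: centre of the cube; faces square to its axes. At the start: end of the bottom row, beside favour1 on its -y side, nearly touching.
- favour4: Wrapped favour, rigid gold cube of 40 mm with white bands, about 60 g, all five alike. Origin: centre of the cube; faces square to its axes. At the start: on top, over favour1 and favour2.
- favour5: Wrapped favour, rigid gold cube of 40 mm with white bands, about 60 g, all five alike. Origin: centre of the cube; faces square to its axes. At the start: on top, over favour1 and favour3.
- cup: Teal paper coffee cup with lid, 80 mm across, 112 mm high, standing beside the crate; loose, to be left where it is. Origin: centre of its underside.
- spool: Ribbon spool lying flat, 80 mm across, 30 mm high, beside the crate; loose, to be left where it is. Origin: centre of its underside.
- tape: Tape dispenser, 150 x 45 x 78 mm, beside the crate; loose, to be left where it is. Origin: centre of its underside.
- phone: Black phone, 150 x 72 x 9 mm, lying to the left of the crate; loose, to be left where it is. Origin: centre of its underside.
- scissors: Red-handled scissors, 180 mm long, lying flat to the right of the crate; loose, to be left where they are. Origin: the pivot, at table height.
- parcel: Green wrapped parcel with red ribbon, 150 x 110 x 60 mm (bow to 83 mm), beside the cup; loose, to be left where it is. Origin: centre of its underside.

How it is judged (in metres and radians):
On the way:
1. the favours lie spread in one layer like the five on a die, out of the fingers, with the lid still fully back (((z of favour1 in the frame of crate between 0.02 and 0.034 m and x of favour1 in the frame of crate between 0.018 and 0.1 m and y of favour1 in the frame of crate between 0.055 and 0.15 m) or (z of favour2 in the frame of crate between 0.02 and 0.034 m and x of favour2 in the frame of crate between 0.018 and 0.1 m and y of favour2 in the frame of crate between 0.055 and 0.15 m) or (z of favour3 in the frame of crate between 0.02 and 0.034 m and x of favour3 in the frame of crate between 0.018 and 0.1 m and y of favour3 in the frame of crate between 0.055 and 0.15 m) or (z of favour4 in the frame of crate between 0.02 and 0.034 m and x of favour4 in the frame of crate between 0.018 and 0.1 m and y of favour4 in the frame of crate between 0.055 and 0.15 m) or (z of favour5 in the frame of crate between 0.02 and 0.034 m and x of favour5 in the frame of crate between 0.018 and 0.1 m and y of favour5 in the frame of crate between 0.055 and 0.15 m)) and ((z of favour1 in the frame of crate between 0.02 and 0.034 m and x of favour1 in the frame of crate between 0.018 and 0.1 m and y of favour1 in the frame of crate between -0.15 and -0.055 m) or (z of favour2 in the frame of crate between 0.02 and 0.034 m and x of favour2 in the frame of crate between 0.018 and 0.1 m and y of favour2 in the frame of crate between -0.15 and -0.055 m) or (z of favour3 in the frame of crate between 0.02 and 0.034 m and x of favour3 in the frame of crate between 0.018 and 0.1 m and y of favour3 in the frame of crate between -0.15 and -0.055 m) or (z of favour4 in the frame of crate between 0.02 and 0.034 m and x of favour4 in the frame of crate between 0.018 and 0.1 m and y of favour4 in the frame of crate between -0.15 and -0.055 m) or (z of favour5 in the frame of crate between 0.02 and 0.034 m and x of favour5 in the frame of crate between 0.018 and 0.1 m and y of favour5 in the frame of crate between -0.15 and -0.055 m)) and ((z of favour1 in the frame of crate between 0.02 and 0.034 m and x of favour1 in the frame of crate between -0.1 and -0.018 m and y of favour1 in the frame of crate between 0.055 and 0.15 m) or (z of favour2 in the frame of crate between 0.02 and 0.034 m and x of favour2 in the frame of crate between -0.1 and -0.018 m and y of favour2 in the frame of crate between 0.055 and 0.15 m) or (z of favour3 in the frame of crate between 0.02 and 0.034 m and x of favour3 in the frame of crate between -0.1 and -0.018 m and y of favour3 in the frame of crate between 0.055 and 0.15 m) or (z of favour4 in the frame of crate between 0.02 and 0.034 m and x of favour4 in the frame of crate between -0.1 and -0.018 m and y of favour4 in the frame of crate between 0.055 and 0.15 m) or (z of favour5 in the frame of crate between 0.02 and 0.034 m and x of favour5 in the frame of crate between -0.1 and -0.018 m and y of favour5 in the frame of crate between 0.055 and 0.15 m)) and ((z of favour1 in the frame of crate between 0.02 and 0.034 m and x of favour1 in the frame of crate between -0.1 and -0.018 m and y of favour1 in the frame of crate between -0.15 and -0.055 m) or (z of favour2 in the frame of crate between 0.02 and 0.034 m and x of favour2 in the frame of crate between -0.1 and -0.018 m and y of favour2 in the frame of crate between -0.15 and -0.055 m) or (z of favour3 in the frame of crate between 0.02 and 0.034 m and x of favour3 in the frame of crate between -0.1 and -0.018 m and y of favour3 in the frame of crate between -0.15 and -0.055 m) or (z of favour4 in the frame of crate between 0.02 and 0.034 m and x of favour4 in the frame of crate between -0.1 and -0.018 m and y of favour4 in the frame of crate between -0.15 and -0.055 m) or (z of favour5 in the frame of crate between 0.02 and 0.034 m and x of favour5 in the frame of crate between -0.1 and -0.018 m and y of favour5 in the frame of crate between -0.15 and -0.055 m)) and ((z of favour1 in the frame of crate between 0.02 and 0.034 m and x of favour1 in the frame of crate between -0.05 and 0.05 m and y of favour1 in the frame of crate between -0.045 and 0.045 m) or (z of favour2 in the frame of crate between 0.02 and 0.034 m and x of favour2 in the frame of crate between -0.05 and 0.05 m and y of favour2 in the frame of crate between -0.045 and 0.045 m) or (z of favour3 in the frame of crate between 0.02 and 0.034 m and x of favour3 in the frame of crate between -0.05 and 0.05 m and y of favour3 in the frame of crate between -0.045 and 0.045 m) or (z of favour4 in the frame of crate between 0.02 and 0.034 m and x of favour4 in the frame of crate between -0.05 and 0.05 m and y of favour4 in the frame of crate between -0.045 and 0.045 m) or (z of favour5 in the frame of crate between 0.02 and 0.034 m and x of favour5 in the frame of crate between -0.05 and 0.05 m and y of favour5 in the frame of crate between -0.045 and 0.045 m)) and horizontal distance between each of favour2, favour3, favour4, favour5 and favour1 above 0.05 m and horizontal distance between each of favour3, favour4, favour5 and favour2 above 0.05 m and horizontal distance between each of favour4, favour5 and favour3 above 0.05 m and horizontal distance between favour5 and favour4 above 0.05 m and linear speed of each of favour1, favour2, favour3, favour4, favour5 below 0.02 m/s and contact force between each of favour1, favour2, favour3, favour4, favour5 and the fingers below 0.05 N and value of joint lid above 1.6 rad), for 0.2 s.
At the end, for the whole second after the job is handed in: Lid at rest 60 +-6 deg open, carried only by the fingers (over 0.5 N). Favours at rest on the crate floor, centres 50 mm apart or more: one per quarter (at least 18 mm in x, 55 mm in y off the crate's centre), one in the middle (within 50 mm in x, 45 mm in y) (value of joint lid between 0.942 and 1.152 rad and velocity of joint lid between -0.05 and 0.05 rad/s and contact force between lid and the fingers above 0.5 N and contact force between lid and favour1 below 0.1 N and contact force between lid and favour2 below 0.1 N and contact force between lid and favour3 below 0.1 N and contact force between lid and favour4 below 0.1 N and contact force between lid and favour5 below 0.1 N and contact force between lid and cup below 0.1 N and contact force between lid and spool below 0.1 N and contact force between lid and tape below 0.1 N and contact force between lid and phone below 0.1 N and contact force between lid and scissors below 0.1 N and contact force between lid and parcel below 0.1 N and ((z of favour1 in the frame of crate between 0.02 and 0.034 m and x of favour1 in the frame of crate between 0.018 and 0.1 m and y of favour1 in the frame of crate between 0.055 and 0.15 m) or (z of favour2 in the frame of crate between 0.02 and 0.034 m and x of favour2 in the frame of crate between 0.018 and 0.1 m and y of favour2 in the frame of crate between 0.055 and 0.15 m) or (z of favour3 in the frame of crate between 0.02 and 0.034 m and x of favour3 in the frame of crate between 0.018 and 0.1 m and y of favour3 in the frame of crate between 0.055 and 0.15 m) or (z of favour4 in the frame of crate between 0.02 and 0.034 m and x of favour4 in the frame of crate between 0.018 and 0.1 m and y of favour4 in the frame of crate between 0.055 and 0.15 m) or (z of favour5 in the frame of crate between 0.02 and 0.034 m and x of favour5 in the frame of crate between 0.018 and 0.1 m and y of favour5 in the frame of crate between 0.055 and 0.15 m)) and ((z of favour1 in the frame of crate between 0.02 and 0.034 m and x of favour1 in the frame of crate between 0.018 and 0.1 m and y of favour1 in the frame of crate between -0.15 and -0.055 m) or (z of favour2 in the frame of crate between 0.02 and 0.034 m and x of favour2 in the frame of crate between 0.018 and 0.1 m and y of favour2 in the frame of crate between -0.15 and -0.055 m) or (z of favour3 in the frame of crate between 0.02 and 0.034 m and x of favour3 in the frame of crate between 0.018 and 0.1 m and y of favour3 in the frame of crate between -0.15 and -0.055 m) or (z of favour4 in the frame of crate between 0.02 and 0.034 m and x of favour4 in the frame of crate between 0.018 and 0.1 m and y of favour4 in the frame of crate between -0.15 and -0.055 m) or (z of favour5 in the frame of crate between 0.02 and 0.034 m and x of favour5 in the frame of crate between 0.018 and 0.1 m and y of favour5 in the frame of crate between -0.15 and -0.055 m)) and ((z of favour1 in the frame of crate between 0.02 and 0.034 m and x of favour1 in the frame of crate between -0.1 and -0.018 m and y of favour1 in the frame of crate between 0.055 and 0.15 m) or (z of favour2 in the frame of crate between 0.02 and 0.034 m and x of favour2 in the frame of crate between -0.1 and -0.018 m and y of favour2 in the frame of crate between 0.055 and 0.15 m) or (z of favour3 in the frame of crate between 0.02 and 0.034 m and x of favour3 in the frame of crate between -0.1 and -0.018 m and y of favour3 in the frame of crate between 0.055 and 0.15 m) or (z of favour4 in the frame of crate between 0.02 and 0.034 m and x of favour4 in the frame of crate between -0.1 and -0.018 m and y of favour4 in the frame of crate between 0.055 and 0.15 m) or (z of favour5 in the frame of crate between 0.02 and 0.034 m and x of favour5 in the frame of crate between -0.1 and -0.018 m and y of favour5 in the frame of crate between 0.055 and 0.15 m)) and ((z of favour1 in the frame of crate between 0.02 and 0.034 m and x of favour1 in the frame of crate between -0.1 and -0.018 m and y of favour1 in the frame of crate between -0.15 and -0.055 m) or (z of favour2 in the frame of crate between 0.02 and 0.034 m and x of favour2 in the frame of crate between -0.1 and -0.018 m and y of favour2 in the frame of crate between -0.15 and -0.055 m) or (z of favour3 in the frame of crate between 0.02 and 0.034 m and x of favour3 in the frame of crate between -0.1 and -0.018 m and y of favour3 in the frame of crate between -0.15 and -0.055 m) or (z of favour4 in the frame of crate between 0.02 and 0.034 m and x of favour4 in the frame of crate between -0.1 and -0.018 m and y of favour4 in the frame of crate between -0.15 and -0.055 m) or (z of favour5 in the frame of crate between 0.02 and 0.034 m and x of favour5 in the frame of crate between -0.1 and -0.018 m and y of favour5 in the frame of crate between -0.15 and -0.055 m)) and ((z of favour1 in the frame of crate between 0.02 and 0.034 m and x of favour1 in the frame of crate between -0.05 and 0.05 m and y of favour1 in the frame of crate between -0.045 and 0.045 m) or (z of favour2 in the frame of crate between 0.02 and 0.034 m and x of favour2 in the frame of crate between -0.05 and 0.05 m and y of favour2 in the frame of crate between -0.045 and 0.045 m) or (z of favour3 in the frame of crate between 0.02 and 0.034 m and x of favour3 in the frame of crate between -0.05 and 0.05 m and y of favour3 in the frame of crate between -0.045 and 0.045 m) or (z of favour4 in the frame of crate between 0.02 and 0.034 m and x of favour4 in the frame of crate between -0.05 and 0.05 m and y of favour4 in the frame of crate between -0.045 and 0.045 m) or (z of favour5 in the frame of crate between 0.02 and 0.034 m and x of favour5 in the frame of crate between -0.05 and 0.05 m and y of favour5 in the frame of crate between -0.045 and 0.045 m)) and horizontal distance between each of favour2, favour3, favour4, favour5 and favour1 above 0.05 m and horizontal distance between each of favour3, favour4, favour5 and favour2 above 0.05 m and horizontal distance between each of favour4, favour5 and favour3 above 0.05 m and horizontal distance between favour5 and favour4 above 0.05 m and linear speed of each of favour1, favour2, favour3, favour4, favour5 below 0.02 m/s); the arm keeps its last pose, push and grip.
It fails at once if the lid falls or is pushed below about 34 degrees (value of joint lid below 0.6 rad).
It fails at once if a bystander is moved more than 3 cm (distance of any of cup, spool, tape, phone, scissors, parcel from where it was at the start of the episode above 0.03 m).
It also fails if it takes over 72 s, if anything falls off the work surface, if the arm or the gripper's body presses on something with over 40 N, if the wrist force passes 120 N, or if a joint passes its speed limit or range.

## Robot

A 7-joint arm with a two-finger parallel gripper is mounted at the origin on the work surface. World frame = base frame: x ahead of the robot, y to its left, z up, the work surface at z = 0. Lengths are in m, angles in degrees, forces in N, time in s.
With the tool pointing down it reaches from about 0.375 to 0.925 m from the base axis. Payload 3.1 kg.
Tool frame: the origin (TCP) lies midway between the tips of the shut fingers; the grasp point (between the pads) lies 19 mm behind it; z points along the fingers, y is the line along which they close (so a half turn about z gives the same grasp; the last joint's range is limited). The gripper opens to 85 mm and grips with 20 to 120 N. Pads are 22 mm wide; open, the fingers measure 114 mm over their backs; the gripper's body (76 mm by 85 mm) begins 54 mm behind the grasp point. The pads swing forward as they close: fully open they stand 13 mm farther back than shut.
Start: joints at [-72.869, 21.939, 2.515, 91.553, -1.026, 66.532, -2.859], TCP at [0.251, 0.6, 0.231] pointing down, gripper open.
Joint ranges: [-149.38, 149.38], [-23.57, 123.04], [-84.95, 90], [0, 143.3], [-89.99, 269.99], [3.08, 112.72], [-163.45, 163.45]. Speed limits (degrees/s): [159.86, 159.86, 180, 180, 180, 180, 180].

## Interface

Orientations are given as a 3x3 rotation matrix whose columns are the frame's x, y, z axes.
In Python, from workcell import readout, vision, order gives the robot as it stands.
- The arm moves only by the shell command python3 -m handwheel 'ROWS' [FORCE]. ROWS is JSON, one flat list of numbers, 7 for each row, row after row: the shift along the tool's x, y, z in mm, then the turn, a rotation vector about the tool's x, y, z in degrees, then the finger opening in mm, from 0 to 85.4. In form: [x, y, z, rx, ry, rz, claw, x, y, z, rx, ry, rz, claw, ...]. A call has 1 to 20 rows; each row shifts and turns the commanded pose from where the row before left it, along the tool's axes as they then stand; what a row does not reach is not made up. A row lasts 1/8 s, in which the tool goes at most 62.5 mm and 10.7 degrees, less where a joint would pass 70% of its speed; a pose out of reach is approached as far as the arm can. A call is refused whole if a number of a shift passes 62.5 or a number of a turn 10.7, either way. A call with a gripper value outside its range is refused whole. The fingers move at their own pace and stop on an object; FORCE is the grip in N (left out, the last holds). Time passes only in rows, so rows that do not move let the fingers close. It gives the time, the measured TCP pose, the force, the opening and the grip force at its end, in the units of the state.
- readout.get_obs(): the state, without advancing time (a new reading comes with each control period).
- vision.get_image(name): name is "scene" or "top"; returns (picture, depth): 400x640x3 uint8, red, green, blue; 400x640 float32, m along the optical axis (not along the pixel's ray), 0 where there is no reading.
- vision.calibration(name): a dict with "intrinsics" (3x3 intrinsics, pixels), "k1" (the pictures are not rectified: a ray, as slopes to the right and down, at radius r is drawn at 1 + k1 r^2 times it, then the intrinsics apply), "R" (3x3) and "t" (3): a world point X has camera coordinates R X + t. Camera axes: x right, y down, z forward; pixel columns grow to the right and rows downward; lengths in m; the calibration is good to about 2 mm. A picture is of the moment at which its call begins. calibration takes no time and is no camera call.
- order.sign_off(): hands the job in; it is judged then, once.
The state is a dict: "time": time; "qpos": joint angles; "dq": joint speeds; "joint_torque": joint torques, N m; "eef_pos": TCP position; "orientation": TCP orientation; "wrist_force": force on the tool from outside, world axes, zero at the start; "torque": the same for the moment, N m; "width": finger opening in m; "grasp_force": force on a finger pad.
Only numpy, scipy, OpenCV 4.12 (cv2) and the standard library are available. Lean on these libraries where they do the work, as an engineer would, in place of code of your own. Each camera call takes 0.05 s, during which the arm holds its last target. There are 200 camera calls.

## Working session

There is one attempt and no reset: what is moved stays moved. The work goes in short steps, Python scripts to look and compute and a shell command to move; the robot and the scene stay as the last step left them, time stands still between calls to the robot, and variables do not carry over. Pictures are saved under pics/ and viewed, at most 10 in all, crops included, and the job is handed in when it is done.

```bash
ls; mkdir -p pics; cat > h.py <<'E'
import numpy as np, cv2
from workcell import readout, vision, order
def cloud(name):
    im,d=vision.get_image(name); c=vision.calibration(name)
    K=np.array(c["intrinsics"],float);R=np.array(c["R"]);t=np.array(c["t"])
    v,u=np.mgrid[0:400,0:640]
    p=cv2.undistortPoints(np.stack([u,v],-1).reshape(-1,1,2).astype(float),K,np.array([c["k1"],0,0,0.]),None).reshape(400,640,2)
    X=np.dstack([p*d[...,None],d[...,None]])
    W=(X-t)@R   # R^T (X-t)
    W[d==0]=np.nan
    return im,d,W
def save(im,n): cv2.imwrite("pics/"+n,cv2.cvtColor(im,cv2.COLOR_RGB2BGR))
E
python3 - <<'E'
from h import *
for n in("top","scene"):
    im,d,W=cloud(n); save(im,n+"0.png"); np.savez("/tmp/"+n,im=im,W=W)
    c=vision.calibration(n); print(n,c["k1"],(-np.array(c["R"]).T@np.array(c["t"])).round(3))
o=readout.get_obs(); print({k:np.round(v,4).tolist() for k,v in o.items()})
E
```

```text
pics
top -0.02295163465802452 [0.352 0.068 1.294]
scene 0.017705884863774238 [ 1.072 -0.296  1.182]
{'time': 0.1, 'qpos': [-72.8689, 21.9864, 2.5106, 91.6424, -1.0265, 66.534, -2.8597], 'dq': [0.0192, -0.2053, 0.0352, -0.2927, 0.0531, 0.0399, -0.0227], 'joint_torque': [0.0025, -43.4729, 1.0292, -25.0454, 0.0108, 0.0054, -0.0], 'eef_pos': [0.2508, 0.5987, 0.23], 'orientation': [[-0.9223, 0.3864, -0.0008], [0.3864, 0.9223, -0.0023], [-0.0001, -0.0024, -1.0]], 'wrist_force': [0.6941, 0.1684, 0.2356], 'torque': [-0.0043, -0.0092, -0.0256], 'grasp_force': 0.0, 'width': 0.0852}
```

View pics/top0.png

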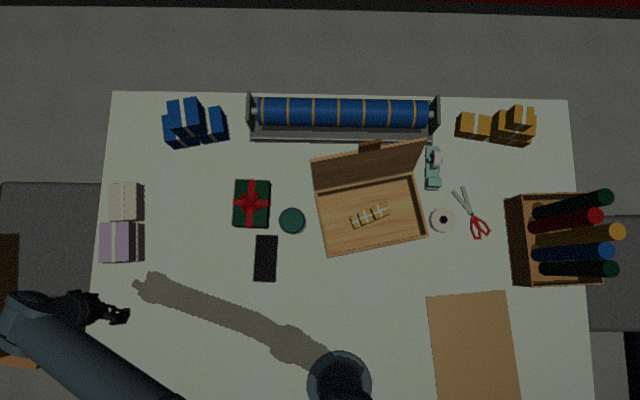

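View pics/scene0.png

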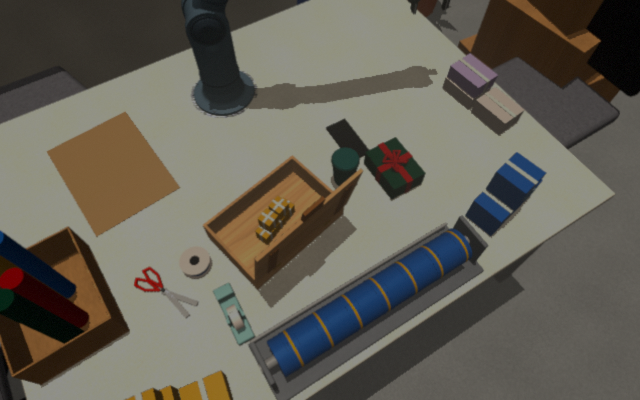

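The top view shows the crate at about (372,215) with the favour heap at (369,215), and the lid leaning back at (370,165). The cup is at (292,220), the spool at (442,219), the phone at (265,258) and the tape at (433,168). Next I'll measure the crate and the favours.

```bash
python3 - <<'E'
from h import *
T=np.load("/tmp/top.npz");S=np.load("/tmp/scene.npz")
im,W=T["im"],T["W"]; print("table z", np.nanmedian(W[300:340,250:300,2]),np.nanmedian(S["W"][220:260,60:120,2]))
for n,A in(("top",T),("scene",S)):
    W=A["W"]; im=A["im"].astype(int)
    P=W.reshape(-1,3); C=im.reshape(-1,3)
    roi=(P[:,0]>.3)&(P[:,0]<.85)&(P[:,1]>-.3)&(P[:,1]<.25)
    hsv=cv2.cvtColor(A["im"],cv2.COLOR_RGB2HSV).reshape(-1,3)
    rim=roi&(abs(P[:,2]-.075)<.006)&(hsv[:,0]>5)&(hsv[:,0]<25)&(hsv[:,1]>60)
    r=P[rim][:,:2].astype(np.float32); print(n,"rim",len(r),cv2.minAreaRect(r*1000))
    # favour tops
    for lo,hi in((.034,.06),(.078,.105)):
        m=roi&(P[:,2]>lo)&(P[:,2]<hi); 
        print(lo,m.sum())
    np.save("/tmp/P_"+n,P[roi&~np.isnan(P[:,2])])
im=T["im"][150:270,300:450]; save(cv2.resize(im,None,fx=5,fy=5,interpolation=cv2.INTER_CUBIC),"tc.png")
W=T["W"]
for v in range(200,236,3): print(v,' '.join("%3.0f"%(1000*W[v,u,2]) for u in range(340,400,3)))
E
```

```text
table z 0.0001334157210934646 0.0011711044271372807
top rim 954 ((606.8855590820312, -68.82737731933594), (428.95556640625, 466.2117614746094), 4.168639183044434)
0.034 904
0.078 1916
scene rim 925 ((516.6837158203125, -46.795928955078125), (223.42929077148438, 408.308349609375), 12.440765380859375)
0.034 1936
0.078 1339
200   8   9   4  -0  10   9   7   6   6   6   8  12   7   2   5   3   6   2   5  10
203  13   5  12   6   4   8   8   7   3  11   7   3   5   8  51 nan   6  10   6   6
206   9   4   9   6   7   7   4   3   3   5  10   7  88  83  87  50   6   7   5   6
209  10   7   6  14  10   5   9  11  12  92  73  86  88  88  86  94  45   3  10   6
212   7   7   7  12   5   4   7  83  89  88  87  87  88  89  87  86  48   6   9   6
215   8   9   8  11   5  44  88  84  87  86  91  79  87  88  85  84   8   6   6   8
218   8   7   3  30  52  49  73  87  84  88  83  60  88  76  11   8  10   7   9   7
221   9   9   8  11  48  49  48  86  84  85  89  12   6   9   6   7   1  10   8   4
224   8   7   5   9  44  50  45  86  71   4   5   6   5   5   9   7 nan   5   5  11
227  10   8   7   8  14  51  28   5   4  11   1   9   8  12  10   7   5   7   2   8
230   4   7   5   5   7   4   4   6   7   4  10  10  11   0   5  12   8   7   5   5
233   9   9   5   6  10  10   7  10  11  11   8   9   8   5   9  11  12 nan   9  10
```

View pics/tc.png

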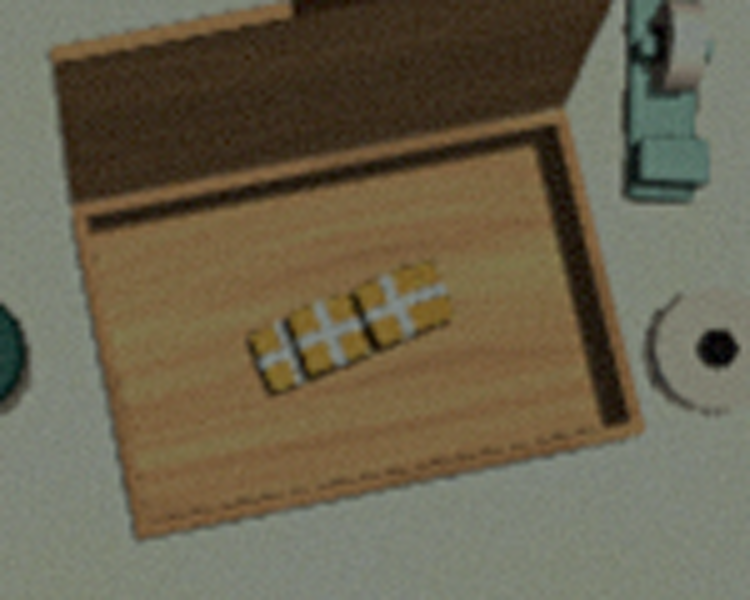

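The crop shows the crate rim's outer corners at (327,258), (428,236), (413,173) and (314,191) in full-image pixels. The heap lies with its row tilted about 22° in the image. I'll fit both.

```bash
cat >> h.py <<'E'
def ray(name,uv,z):
    c=vision.calibration(name);K=np.array(c["intrinsics"],float);R=np.array(c["R"]);t=np.array(c["t"])
    p=cv2.undistortPoints(np.array(uv,float).reshape(-1,1,2),K,np.array([c["k1"],0,0,0.]),None).reshape(-1,2)
    D=np.c_[p,np.ones(len(p))]@R; C=-R.T@t
    return C+D*((z-C[2])/D[:,2])[:,None]
E
python3 - <<'E'
from h import *
from scipy.optimize import minimize
c=ray("top",[(327.4,257.6),(428.4,236),(413,173),(314.4,191)],.075)
print(c.round(4), [np.linalg.norm(c[i]-c[(i+1)%4]).round(4) for i in range(4)], c.mean(0))
ex=(c[2]+c[3]-c[0]-c[1])[:2]; ey=(c[0]+c[3]-c[1]-c[2])[:2]
print("yaw",np.degrees(np.arctan2(ex[1],ex[0])),np.degrees(np.arctan2(-ey[0],ey[1])))
yaw=np.arctan2(ex[1],ex[0])
cen=c.mean(0)[:2]
Rc=np.array([[np.cos(yaw),-np.sin(yaw)],[np.sin(yaw),np.cos(yaw)]])
for n in("top","scene"):
    P=np.load(f"/tmp/P_{n}.npy"); L=(P[:,:2]-cen)@Rc
    # walls/rim refine: points with z .06-.09 near borders
    s=(abs(P[:,2]-.075)<.008)
    a=s&(abs(L[:,1])<.14)
    near=a&(L[:,0]<-.085)&(L[:,0]>-.125); far=a&(L[:,0]>.085)&(L[:,0]<.125)
    l=s&(abs(L[:,0])<.09)&(L[:,1]>.13)&(L[:,1]<.18); r=s&(abs(L[:,0])<.09)&(L[:,1]<-.13)&(L[:,1]>-.18)
    print(n,[ (m.sum(),np.median(L[m][:,i]).round(4)) for m,i in((near,0),(far,0),(l,1),(r,1))])
    ins=(abs(L[:,0])<.09)&(abs(L[:,1])<.14)
    for lab,m in(("top",ins&(P[:,2]>.08)&(P[:,2]<.1)),("bot",ins&(P[:,2]>.042)&(P[:,2]<.055))):
        q=(P[m][:,:2]*1000).astype(np.float32); rr=cv2.minAreaRect(q)
        print(lab,m.sum(),np.median(P[m][:,2]),rr, q.mean(0))
    # lid plane: fit points above
    m=(P[:,2]>.12)&(abs(L[:,1])<.15)&(L[:,0]>.09)&(L[:,0]<.2)
    A=np.c_[L[m],np.ones(m.sum())]; 
    k=np.linalg.lstsq(np.c_[P[m][:,2],L[m][:,1],np.ones(m.sum())],L[m][:,0],rcond=None)[0]
    print("lid x=a z+b y+c",k.round(4),"at z=.3",k[0]*.3+k[2], "zmax",P[m][:,2].max())
E
```

```text
[[ 0.3822  0.0431  0.075 ]
 [ 0.4526 -0.2672  0.075 ]
 [ 0.6511 -0.2242  0.075 ]
 [ 0.5876  0.0865  0.075 ]] [np.float64(0.3182), np.float64(0.2031), np.float64(0.3172), np.float64(0.21)] [ 0.51836513 -0.09044988  0.075     ]
yaw 12.085336630492764 12.165673634659756
top [(np.int64(238), np.float64(-0.0997)), (np.int64(327), np.float64(0.1032)), (np.int64(154), np.float64(0.1572)), (np.int64(178), np.float64(-0.1543))]
top 344 0.0874359978399426 ((517.2518920898438, -90.99923706054688), (40.386009216308594, 86.25881958007812), 22.65011215209961) [516.9793  -90.63172]
bot 138 0.04713009813509522 ((518.1136474609375, -90.82462310791016), (41.351280212402344, 127.30905151367188), 23.561389923095703) [512.96    -77.02444]
lid x=a z+b y+c [ 0.1958 -0.0069  0.0905] at z=.3 0.14920655432642838 zmax 0.3249646485895071
scene [(np.int64(378), np.float64(-0.0958)), (np.int64(43), np.float64(0.1189)), (np.int64(188), np.float64(0.1533)), (np.int64(231), np.float64(-0.1574))]
top 445 0.08717931931080902 ((520.7083740234375, -93.6119155883789), (42.00776672363281, 86.87268829345703), 23.23569679260254) [522.2092  -94.32823]
bot 240 0.04721995837100584 ((523.296630859375, -91.84957122802734), (40.73676300048828, 127.98106384277344), 22.615867614746094) [ 536.35956  -106.633766]
lid x=a z+b y+c [ 0.1506 -0.0055  0.1108] at z=.3 0.15602154755808395 zmax 0.32523218265615217
```

Both views agree. The crate centre is at about (0.520, -0.090) with yaw 12.1°, and the favour row yaw is about 23°. The heap tops are at 87 and 47 mm, as expected. I'll turn the tool and travel to above favour4.

```bash
python3 -m handwheel '[0,0,0,0,0,8.9,70, 0,0,0,0,0,8.9,70, 0,0,0,0,0,8.9,70, 0,0,0,0,0,8.9,70, 0,0,0,0,0,8.7,70, -20,0,0,0,0,0,70, -40,-2,0,0,0,0,70, -55,-2,0,0,0,0,70, -55,-2,0,0,0,0,70, -55,-2,0,0,0,0,70, -55,-2,0,0,0,0,70, -55,-2,0,0,0,0,70, -55,-2,0,0,0,0,70, -55,-2,0,0,0,0,70, -55,-2,0,0,0,0,70, -55,-2,0,0,0,0,70, -55,-2,0,0,0,0,70, -55,-2,0,0,0,0,70, -34,-2,0,0,0,0,70, -20,0,0,0,0,0,70]'
cat >> h.py <<'E'
CEN=np.array([.520,-.090]);YAW=np.radians(12.1)
RC=np.array([[np.cos(YAW),-np.sin(YAW)],[np.sin(YAW),np.cos(YAW)]])
def crate(x,y): return CEN+RC@np.array([x,y])
RO=np.array([.519,-.092]);E_=np.array([-.391,.9205])
def st():
    o=readout.get_obs();R=np.array(o["orientation"]);p=np.array(o["eef_pos"])
    print("t",o["time"],"p",p.round(4),"rvec x,y,z",R.T.round(3).tolist(),"w",round(o["width"],4),"g",o["grasp_force"],"q",np.round(o["qpos"],1),"F",np.round(o["wrist_force"],1))
    return R,p
def go(xy,z,frm=None):
    R,p=st() if frm is None else frm
    d=R.T@(np.r_[xy,z]-p)*1000; print("delta tool mm",d.round(1),"tilt/yaw of x",np.degrees(np.arctan2(R[1,0],R[0,0])).round(2)); return d
E
python3 -c "
from h import *
go(RO+.022*E_,.056)"
```

```text
time: 2.6
eef_pos: [0.5066, -0.0766, 0.231]
orientation: [[-0.388, 0.922, -0.001], [0.922, 0.388, -0.0], [0.0, -0.001, -1.0]]
wrist_force: [-0.2, 0.2, 0.2]
width: 0.0697
grasp_force: 0.0
t 2.6 p [ 0.5066 -0.0766  0.231 ] rvec x,y,z [[-0.388, 0.922, 0.0], [0.922, 0.388, -0.001], [-0.001, -0.0, -1.0]] w 0.0697 g 0.0 q [-36.2   8.   43.8 111.9  -6.2  62.5  33.1] F [-0.2  0.2  0.2]
delta tool mm [  2.9   5.6 175. ] tilt/yaw of x 112.84
```

```bash
python3 -m handwheel '[3,6,30,0,0,0,70, 0,0,50,0,0,0,70, 0,0,50,0,0,0,70, 0,0,35,0,0,0,70, 0,0,15,0,0,0,70, 0,0,0,0,0,0,70, 0,0,0,0,0,0,38,0,0,0,0,0,0,36,0,0,0,0,0,0,36,0,0,0,0,0,0,36, 0,0,-30,0,0,0,36, 0,0,-35,0,0,0,36]' 30
python3 -c "
from h import *
f=st()
go(crate(.038,.095),.012,f);go(crate(.038,-.095),.012,f)"
```

```text
time: 4.1
eef_pos: [0.5114, -0.0673, 0.1166]
orientation: [[-0.391, 0.921, -0.002], [0.921, 0.391, -0.0], [0.001, -0.002, -1.0]]
wrist_force: [0.4, 0.2, 0.4]
width: 0.0394
grasp_force: 30.5
t 4.1 p [ 0.5114 -0.0673  0.1166] rvec x,y,z [[-0.391, 0.921, 0.001], [0.921, 0.391, -0.002], [-0.002, -0.0, -1.0]] w 0.0394 g 30.490039587020874 q [-32.6  19.1  41.  117.  -16.4  49.6  40.6] F [0.4 0.2 0.4]
delta tool mm [ 61.8  54.5 104.6] tilt/yaw of x 112.99
delta tool mm [-124.8   18.6  104.5] tilt/yaw of x 112.99
```

```bash
python3 -m handwheel '[16,14,0,0,0,0,36, 30,26,0,0,0,0,36, 16,15,0,0,0,0,36, 0,0,25,0,0,0,36, 0,0,45,0,0,0,36, 0,0,25,0,0,0,36, 0,0,10,0,0,0,36, 0,0,0,0,0,0,36, 0,0,0,0,0,0,46, 0,0,0,0,0,0,56,0,0,0,0,0,0,58,0,0,0,0,0,0,58, 0,0,-20,0,0,0,58, 0,0,-60,0,0,0,60, 0,0,-60,0,0,0,70]'
python3 - <<'E'
from h import *
f=st(); go(RO-.022*E_,.051,f)
im,d,W=cloud("top"); T=np.load("/tmp/top.npz")
save(cv2.resize(im[150:270,300:450],None,fx=5,fy=5,interpolation=cv2.INTER_CUBIC),"t1.png")
E
```

```text
time: 5.98
eef_pos: [0.5399, 0.0113, 0.1541]
orientation: [[-0.39, 0.921, 0.003], [0.921, 0.39, -0.0], [-0.001, 0.003, -1.0]]
wrist_force: [1.0, 0.9, 0.3]
width: 0.0704
grasp_force: 0.0
t 5.975 p [0.5399 0.0113 0.1541] rvec x,y,z [[-0.39, 0.921, -0.001], [0.921, 0.39, 0.003], [0.003, -0.0, -1.0]] w 0.0704 g 0.0 q [-41.2  18.2  41.5 112.5 -14.7  54.4  30.5] F [1.  0.9 0.3]
delta tool mm [-108.8  -59.9  103.1] tilt/yaw of x 112.98
```

View pics/t1.png

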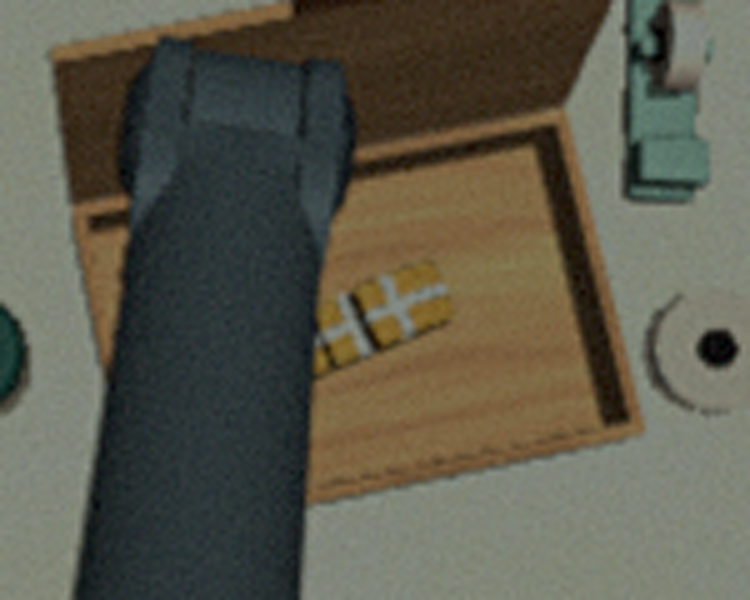

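The arm hides favour4's spot. Favour5 is undisturbed at crop (405,305). I'll fetch it next.

```bash
python3 -m handwheel '[-25,-15,0,0,0,0,70, -55,-30,0,0,0,0,70, -29,-15,0,0,0,0,70, 0,0,25,0,0,0,70, 0,0,45,0,0,0,70, 0,0,23,0,0,0,70, 0,0,10,0,0,0,70, 0,0,0,0,0,0,70, 0,0,0,0,0,0,38,0,0,0,0,0,0,36,0,0,0,0,0,0,36,0,0,0,0,0,0,36, 0,0,-30,0,0,0,36, 0,0,-35,0,0,0,36]' 30
python3 -c "
from h import *
f=st()
go(crate(.038,-.095),.0115,f)"
```

```text
time: 7.78
eef_pos: [0.5247, -0.1124, 0.1132]
orientation: [[-0.39, 0.921, -0.003], [0.921, 0.39, -0.0], [0.001, -0.003, -1.0]]
wrist_force: [0.3, -0.2, -0.1]
width: 0.0399
grasp_force: 30.4
t 7.775 p [ 0.5247 -0.1124  0.1132] rvec x,y,z [[-0.39, 0.921, 0.001], [0.921, 0.39, -0.003], [-0.003, -0.0, -1.0]] w 0.0399 g 30.413804054260254 q [-28.1  22.4  42.3 114.3 -19.4  50.5  47.6] F [ 0.3 -0.2 -0.1]
delta tool mm [-78.1  24.1 101.6] tilt/yaw of x 112.97
```

```bash
python3 -m handwheel '[-20,6,0,0,0,0,36, -38,12,0,0,0,0,36, -20,6,0,0,0,0,36, 0,0,25,0,0,0,36, 0,0,43,0,0,0,36, 0,0,23,0,0,0,36, 0,0,10,0,0,0,36, 0,0,0,0,0,0,36, 0,0,0,0,0,0,46, 0,0,0,0,0,0,56,0,0,0,0,0,0,58,0,0,0,0,0,0,58, 0,0,-20,0,0,0,58, 0,0,-50,0,0,0,60, 0,0,-40,0,0,0,62]'
python3 - <<'E'
from h import *
f=st(); go(RO-.042*E_,.012,f)
for n in("top","scene"):
    im,d,W=cloud(n); P=W.reshape(-1,3); L=(P[:,:2]-CEN)@RC
    m=(abs(L[:,0])<.09)&(abs(L[:,1])<.145)&(P[:,2]>.042)&(P[:,2]<.054)
    img=(m.reshape(400,640)*255).astype(np.uint8); k,lab,s,_=cv2.connectedComponentsWithStats(img)
    for i in range(1,k):
        if s[i,4]>25:
            q=L[lab.ravel()==i]*1000; print(n,s[i,4],cv2.minAreaRect(q.astype(np.float32)))
E
```

```text
time: 9.65
eef_pos: [0.5808, -0.1754, 0.1265]
orientation: [[-0.39, 0.921, 0.006], [0.921, 0.39, -0.001], [-0.003, 0.005, -1.0]]
wrist_force: [0.4, -0.4, -0.5]
width: 0.0618
grasp_force: 0.0
t 9.65 p [ 0.5808 -0.1754  0.1265] rvec x,y,z [[-0.39, 0.921, -0.003], [0.921, 0.39, 0.005], [0.006, -0.001, -1.0]] w 0.0618 g 0.0 q [-19.8  28.7  41.5 104.5 -22.9  55.1  54.4] F [ 0.4 -0.4 -0.5]
delta tool mm [ 59.3 -24.9 114.2] tilt/yaw of x 112.98
top 41 ((48.896263122558594, -80.9302978515625), (17.049060821533203, 36.93925476074219), 50.958282470703125)
top 159 ((38.462730407714844, 94.09165954589844), (40.515838623046875, 40.16132354736328), 11.083850860595703)
top 445 ((-0.6772336959838867, 0.31284332275390625), (40.32179641723633, 127.20182037353516), 11.508142471313477)
scene 424 ((-0.6214504241943359, 11.83719253540039), (41.11935806274414, 96.89778900146484), 12.090787887573242)
scene 95 ((31.19129180908203, 90.76052856445312), (20.49595069885254, 41.08949661254883), 2.3342087268829346)
scene 164 ((39.701690673828125, -98.44700622558594), (37.35017395019531, 39.23102951049805), 10.55814266204834)
```

```bash
python3 -m handwheel '[18,-8,0,0,0,0,62, 27,-12,0,0,0,0,62, 13,-5,0,0,0,0,62, 0,0,25,0,0,0,62, 0,0,45,0,0,0,62, 0,0,30,0,0,0,62, 0,0,14,0,0,0,62, 0,0,0,0,0,0,62, 0,0,0,0,0,0,38,0,0,0,0,0,0,36,0,0,0,0,0,0,36,0,0,0,0,0,0,36, 0,0,-30,0,0,0,36, 0,0,-35,0,0,0,36]' 30
python3 -c "
from h import *
f=st()
go(crate(-.045,-.095),.0125,f)"
```

```text
time: 11.5
eef_pos: [0.5316, -0.131, 0.0733]
orientation: [[-0.39, 0.921, -0.003], [0.921, 0.39, 0.0], [0.001, -0.002, -1.0]]
wrist_force: [1.7, -0.1, -0.2]
width: 0.0395
grasp_force: 30.5
t 11.5 p [ 0.5316 -0.131   0.0733] rvec x,y,z [[-0.39, 0.921, 0.001], [0.921, 0.39, -0.002], [-0.003, 0.0, -1.0]] w 0.0395 g 30.46916127204895 q [-24.   27.5  40.3 114.  -24.   47.2  52.9] F [ 1.7 -0.1 -0.2]
delta tool mm [-42.6 -56.6  60.8] tilt/yaw of x 112.97
```

```bash
python3 -m handwheel '[-11,-15,0,0,0,0,36, -20,-27,0,0,0,0,36, -12,-15,0,0,0,0,36, 0,0,20,0,0,0,36, 0,0,26,0,0,0,36, 0,0,14,0,0,0,36, 0,0,0,0,0,0,36, 0,0,0,0,0,0,46, 0,0,0,0,0,0,56,0,0,0,0,0,0,58,0,0,0,0,0,0,58, 0,0,-20,0,0,0,58, 0,0,-50,0,0,0,60, 0,0,-20,0,0,0,62]'
python3 -c "
from h import *
f=st(); go(RO+.043*E_,.012,f)"
```

```text
time: 13.25
eef_pos: [0.4984, -0.1927, 0.1042]
orientation: [[-0.391, 0.92, 0.002], [0.92, 0.391, -0.0], [-0.001, 0.002, -1.0]]
wrist_force: [0.4, -0.5, -0.6]
width: 0.062
grasp_force: 0.0
t 13.25 p [ 0.4984 -0.1927  0.1042] rvec x,y,z [[-0.391, 0.92, -0.001], [0.92, 0.391, 0.002], [0.002, -0.0, -1.0]] w 0.062 g 0.0 q [-20.1  23.3  43.7 115.2 -21.2  49.4  58.3] F [ 0.4 -0.5 -0.6]
delta tool mm [127.6  58.3  92.2] tilt/yaw of x 113.05
```

```bash
python3 -m handwheel '[25,12,0,0,0,0,62, 50,22,0,0,0,0,62, 38,17,0,0,0,0,62, 15,7,0,0,0,0,62, 0,0,25,0,0,0,62, 0,0,40,0,0,0,62, 0,0,20,0,0,0,62, 0,0,7,0,0,0,62, 0,0,0,0,0,0,62, 0,0,0,0,0,0,38,0,0,0,0,0,0,36,0,0,0,0,0,0,36,0,0,0,0,0,0,36, 0,0,-30,0,0,0,36, 0,0,-35,0,0,0,36]' 30
python3 -c "
from h import *
f=st()
go(crate(-.045,.095),.0125,f)"
```

```text
time: 15.12
eef_pos: [0.4993, -0.0526, 0.0763]
orientation: [[-0.39, 0.921, -0.003], [0.921, 0.39, -0.0], [0.001, -0.003, -1.0]]
wrist_force: [-0.0, 0.7, 0.5]
width: 0.0397
grasp_force: 30.5
t 15.125 p [ 0.4993 -0.0526  0.0763] rvec x,y,z [[-0.39, 0.921, 0.001], [0.921, 0.39, -0.003], [-0.003, -0.0, -1.0]] w 0.0397 g 30.479866862297058 q [-34.8  22.6  41.9 120.  -21.2  44.9  43.1] F [-0.   0.7  0.5]
delta tool mm [ 59.2 -21.6  63.9] tilt/yaw of x 112.97
```

```bash
python3 -m handwheel '[15,-6,0,0,0,0,36, 29,-10,0,0,0,0,36, 15,-6,0,0,0,0,36, 0,0,20,0,0,0,36, 0,0,28,0,0,0,36, 0,0,15,0,0,0,36, 0,0,0,0,0,0,36, 0,0,0,0,0,0,46, 0,0,0,0,0,0,56,0,0,0,0,0,0,58,0,0,0,0,0,0,58, 0,0,-20,0,0,0,58, 0,0,-50,0,0,0,60, 0,0,-60,0,0,0,50, 0,-50,-60,0,0,0,40, 0,-60,-60,0,0,0,40, 0,-20,-60,0,0,0,40]'
python3 - <<'E'
from h import *
f=st()
for n in("top","scene"):
    im,d,W=cloud(n); P=W.reshape(-1,3); L=(P[:,:2]-CEN)@RC
    save(im,n+"2.png"); np.savez("/tmp/"+n+"2",im=im,W=W)
    m=(abs(L[:,0])<.09)&(abs(L[:,1])<.145)&(P[:,2]>.042)&(P[:,2]<.054)
    img=(m.reshape(400,640)*255).astype(np.uint8); k,lab,s,_=cv2.connectedComponentsWithStats(img)
    for i in range(1,k):
        if s[i,4]>25:
            q=L[lab.ravel()==i]*1000; print(n,s[i,4],cv2.minAreaRect(q.astype(np.float32)))
    # tongue
    m=(P[:,2]>.285)&(P[:,2]<.34)&(abs(L[:,1])<.04)&(L[:,0]>.12)&(L[:,0]<.19); q=np.c_[L,P[:,2]][m]
    print("tongue",m.sum(),q.min(0).round(3),q.max(0).round(3),np.median(q,0).round(3))
    m=(P[:,2]>.1)&(P[:,2]<.28)&(abs(L[:,1])<.14)&(L[:,0]>.09)&(L[:,0]<.18)
    k=np.linalg.lstsq(np.c_[P[m][:,2]-.3,L[m][:,1],np.ones(m.sum())],L[m][:,0],rcond=None)[0]; print("lid",k.round(4))
E
```

```text
time: 17.25
eef_pos: [0.3576, -0.0487, 0.2927]
orientation: [[-0.39, 0.921, -0.009], [0.921, 0.39, -0.003], [0.001, -0.01, -1.0]]
wrist_force: [18.2, -18.5, 1.0]
width: 0.04
grasp_force: 0.0
t 17.25 p [ 0.3576 -0.0487  0.2927] rvec x,y,z [[-0.39, 0.921, 0.001], [0.921, 0.39, -0.01], [-0.009, -0.003, -1.0]] w 0.04 g 0.0 q [-48.4 -23.6  39.1 124.1  15.2  75.7   7.3] F [ 18.2 -18.5   1. ]
top 154 ((38.42771530151367, -94.84703063964844), (39.82206726074219, 41.40108871459961), 10.823274612426758)
top 159 ((38.37207794189453, 94.28826904296875), (39.976932525634766, 39.79925537109375), 10.546595573425293)
top 155 ((-0.9242897033691406, -0.40120506286621094), (40.70093536376953, 40.33637619018555), 10.556209564208984)
top 158 ((-38.918121337890625, -93.0302734375), (40.15622329711914, 39.7341194152832), 11.842019081115723)
top 162 ((-40.33823776245117, 97.14495849609375), (40.82163619995117, 39.51535415649414), 10.541583061218262)
tongue 215 [ 0.142 -0.028  0.286] [0.159 0.032 0.324] [0.148 0.003 0.312]
lid [ 0.1889 -0.0063  0.1468]
scene 180 ((-37.372215270996094, 93.73695373535156), (41.670902252197266, 41.96806335449219), 9.349061965942383)
scene 95 ((31.008464813232422, 89.71832275390625), (41.26262283325195, 21.897550582885742), 88.82762145996094)
scene 204 ((2.603154182434082, -2.610738754272461), (40.71311950683594, 40.94941711425781), 9.511436462402344)
scene 216 ((-36.66352462768555, -95.74736022949219), (42.4721565246582, 41.17574691772461), 11.260122299194336)
scene 178 ((37.02129364013672, -97.43116760253906), (32.763397216796875, 44.27904510498047), 1.9851765632629395)
tongue 223 [ 0.146 -0.032  0.285] [0.161 0.03  0.326] [ 0.156 -0.005  0.317]
lid [ 0.1676 -0.006   0.1563]
```

View pics/scene2.png

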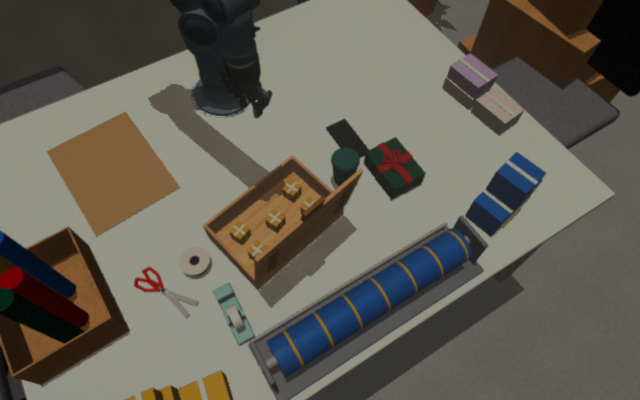

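The scene view shows all five favours laid out as on a die, at pixels (292,187), (240,231), (275,218), (309,204) and (257,250). The lid is still back. Next I'll rise away from the joint limit and turn to line up with the tongue.

```bash
python3 -m handwheel '[0,30,0,0,0,5.4,40, 0,45,-20,0,0,5.5,40, 0,40,-35,3,0,0,40, 0,10,-20,4,0,0,40, 0,0,0,3.2,0,0,40, 0,0,0,0,0,0,40]' 60
cat >> h.py <<'E'
def tool_at(th,adv,s=.228):
    d=np.array([-np.cos(th),np.sin(th)]);n=np.array([np.sin(th),np.cos(th)])
    q=np.array([.105,.075])+s*d+.005*n-adv*d
    xy=crate(q[0],0); ex=np.r_[RC[:,0],0]; ez=np.array([0,0,1.])
    Y=n[0]*ex+n[1]*ez; Z=-(d[0]*ex+d[1]*ez); X=np.cross(Y,Z)
    return np.c_[X,Y,Z],np.r_[xy,q[1]]
def rel(f,th,adv):
    from scipy.spatial.transform import Rotation as Ro
    R,p=f; R2,p2=tool_at(th,adv)
    print("th",th,"d",(R.T@(p2-p)*1000).round(1),"rv",np.degrees(Ro.from_matrix(R.T@R2).as_rotvec()).round(2))
E
python3 -c "
from h import *
f=st(); rel(f,1.75,-.07); rel(f,1.75,.017)"
```

```text
time: 18.1
eef_pos: [0.4818, -0.0106, 0.3674]
orientation: [[-0.21, 0.962, -0.176], [0.978, 0.206, -0.039], [-0.002, -0.18, -0.984]]
wrist_force: [-0.8, -0.2, -0.7]
width: 0.04
grasp_force: 0.0
t 18.1 p [ 0.4818 -0.0106  0.3674] rvec x,y,z [[-0.21, 0.978, -0.002], [0.962, 0.206, -0.18], [-0.176, -0.039, -0.984]] w 0.04 g 0.0 q [-50.7   4.9  49.6  98.9  -1.6  88.1  11.5] F [-0.8 -0.2 -0.7]
th 1.75 d [-85.8 180.8 -32.9] rv [-0.12  0.1   0.01]
th 1.75 d [-85.6 180.9  54.1] rv [-0.12  0.1   0.01]
```

```bash
python3 -m handwheel '[-25,25,-20,0,0,0,40, -35,50,-13,0,0,0,40, -26,50,0,0,0,0,40, 0,40,0,0,0,0,40, 0,16,0,0,0,0,40, 0,0,0,0,0,0,40, 0,0,0,0,0,0,40]'
python3 - <<'E'
from h import *
f=st(); rel(f,1.75,.017)
im,d,W=cloud("top"); im2,_,_=cloud("scene")
save(np.hstack([cv2.resize(im[80:230,290:450],(400,375)),cv2.resize(im2[100:300,200:400],(375,375))]),"g.png")
E
```

```text
time: 18.98
eef_pos: [0.6786, -0.0579, 0.3699]
orientation: [[-0.208, 0.963, -0.174], [0.978, 0.204, -0.036], [0.001, -0.177, -0.984]]
wrist_force: [0.6, -0.3, -0.1]
width: 0.0399
grasp_force: 0.0
t 18.975 p [ 0.6786 -0.0579  0.3699] rvec x,y,z [[-0.208, 0.978, 0.001], [0.963, 0.204, -0.177], [-0.174, -0.036, -0.984]] w 0.0399 g 0.0 q [-28.9  34.7  49.9  69.1 -20.9  96.2  28.8] F [ 0.6 -0.3 -0.1]
th 1.75 d [ 1.8  1.6 89.3] rv [ 0.05 -0.05 -0.11]
```

View pics/g.png

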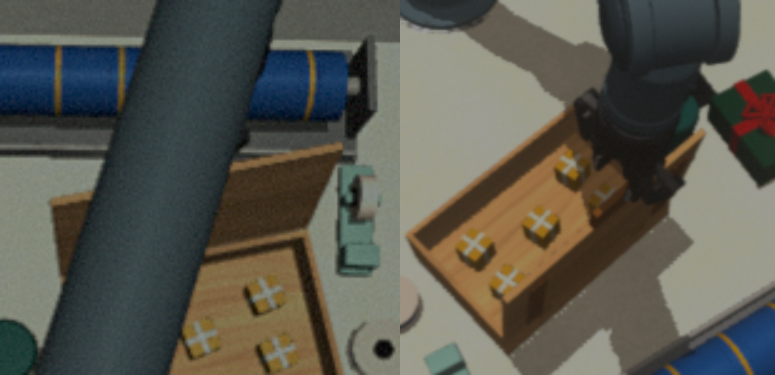

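The view shows the fingers poised over the tongue with the favours undisturbed. I'll descend and pinch.

```bash
python3 -m handwheel '[2,2,20,0,0,0,40, 0,0,30,0,0,0,40, 0,0,25,0,0,0,40, 0,0,14,0,0,0,40, 0,0,0,0,0,0,40, 0,0,0,0,0,0,20, 0,0,0,0,0,0,8,0,0,0,0,0,0,6,0,0,0,0,0,0,6,0,0,0,0,0,0,6,0,0,0,0,0,0,6]' 80
python3 -c "
from h import *
f=st(); rel(f,1.75,.017); rel(f,1.047,.017)
for a,b in ((1.75,1.65),(1.65,1.55)):
    rel(tool_at(a,.017),b,.017)"
```

```text
time: 20.45
eef_pos: [0.6656, -0.0587, 0.2836]
orientation: [[-0.209, 0.962, -0.174], [0.978, 0.206, -0.037], [-0.0, -0.178, -0.984]]
wrist_force: [-3.8, 0.2, 5.5]
width: 0.0089
grasp_force: 77.9
t 20.45 p [ 0.6656 -0.0587  0.2836] rvec x,y,z [[-0.209, 0.978, -0.0], [0.962, 0.206, -0.178], [-0.174, -0.037, -0.984]] w 0.0089 g 77.93623566627502 q [-30.8  35.5  49.   78.6 -21.5  86.6  29.8] F [-3.8  0.2  5.5]
th 1.75 d [-0.1 -1.   2.1] rv [ 0.04  0.   -0.02]
th 1.047 d [-1.000e-01 -1.387e+02  4.870e+01] rv [-4.024e+01  1.000e-02 -2.000e-02]
th 1.65 d [  0.  -21.1   0.6] rv [-5.73  0.   -0.  ]
th 1.55 d [  0.  -21.1   0.6] rv [-5.73  0.    0.  ]
```

```bash
python3 -m handwheel '[0,-4,0,-1.1,0,0,6, 0,-7.4,0,-2,0,0,6, 0,-7.4,0,-2,0,0,6, 0,-7.4,0,-2,0,0,6, 0,-7.4,0,-2,0,0,6, 0,-7.4,0,-2,0,0,6, 0,-7.4,0,-2,0,0,6, 0,-7.4,0,-2,0,0,6, 0,-7.4,0,-2,0,0,6, 0,-7.4,0,-2,0,0,6, 0,-4,0,-1.1,0,0,6, 0,0,0,0,0,0,6]' 80
python3 -c "
from h import *
f=st(); rel(f,1.047,.017); rel(f,1.4,.017)
R=f[0]; print(np.degrees(np.arctan2(-R[2,2],-R[:2,2]@RC[:,0])))"
```

```text
time: 21.95
eef_pos: [0.5936, -0.0746, 0.2856]
orientation: [[-0.209, 0.963, 0.172], [0.978, 0.206, 0.038], [0.001, 0.176, -0.984]]
wrist_force: [-4.8, -0.0, 9.9]
width: 0.009
grasp_force: 79.7
t 21.95 p [ 0.5936 -0.0746  0.2856] rvec x,y,z [[-0.209, 0.978, 0.001], [0.963, 0.206, 0.176], [0.172, 0.038, -0.984]] w 0.009 g 79.72742199897766 q [-43.5  11.2  54.8 104.8 -15.   60.   28.7] F [-4.8 -0.   9.9]
th 1.047 d [  0.3 -74.8  12.4] rv [-19.86  -0.04  -0.04]
th 1.4 d [ 0.4 -1.4  1.6] rv [ 0.36 -0.05 -0.03]
100.15067094259392
```

```bash
python3 -m handwheel '[0,-4,0,-1.1,0,0,6, 0,-7.4,0,-2,0,0,6, 0,-7.4,0,-2,0,0,6, 0,-7.4,0,-2,0,0,6, 0,-7.4,0,-2,0,0,6, 0,-7.4,0,-2,0,0,6, 0,-7.4,0,-2,0,0,6, 0,-7.4,0,-2,0,0,6, 0,-7.4,0,-2,0,0,6, 0,-7.4,0,-1.9,0,0,6, 0,-4,0,-0.9,0,0,6, 0,0,0,0,0,0,6,0,0,0,0,0,0,6]' 80
python3 - <<'E'
from h import *
f=st(); rel(f,1.047,.017)
ims=[]
for n in("top","scene"):
    im,d,W=cloud(n); P=W.reshape(-1,3); L=(P[:,:2]-CEN)@RC
    save(im,n+"3.png")
    m=(P[:,2]>.09)&(P[:,2]<.25)&(abs(L[:,1])<.15)&(abs(L[:,1])>.07)&(L[:,0]>-.08)&(L[:,0]<.12)
    q=np.c_[L,P[:,2]][m]
    x=.1-(q[:,2]-.075)/np.tan(np.radians(60)); q=q[abs(q[:,0]-x)<.03]
    for _ in range(3):
        k=np.linalg.lstsq(np.c_[q[:,2],q[:,1],np.ones(len(q))],q[:,0],rcond=None)[0]
        r=q[:,0]-np.c_[q[:,2],q[:,1],np.ones(len(q))]@k; q=q[abs(r)<.006]
    print(n,len(q),k.round(3),"lid deg",90-np.degrees(np.arctan(-k[0])))
E
```

```text
time: 23.58
eef_pos: [0.5259, -0.0896, 0.2625]
orientation: [[-0.208, 0.847, 0.49], [0.978, 0.179, 0.106], [0.002, 0.501, -0.865]]
wrist_force: [-18.2, -1.0, 23.9]
width: 0.0091
grasp_force: 82.5
t 23.575 p [ 0.5259 -0.0896  0.2625] rvec x,y,z [[-0.208, 0.978, 0.002], [0.847, 0.179, 0.501], [0.49, 0.106, -0.865]] w 0.0091 g 82.45028257369995 q [-43.2 -15.9  50.1 127.6   3.2  34.4  18.7] F [-18.2  -1.   23.9]
th 1.047 d [ 0.8 -2.9  0.9] rv [ 0.06 -0.06 -0.12]
top 1200 [-0.567 -0.005  0.16 ] lid deg 60.4508305769225
scene 3697 [-0.569 -0.005  0.162] lid deg 60.34164763072977
```

View pics/scene3.png

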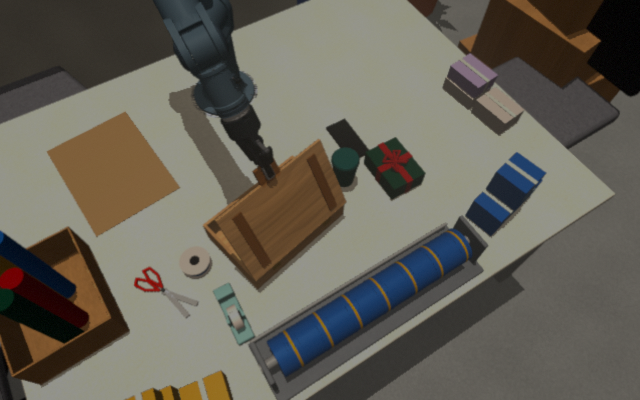

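View pics/top3.png

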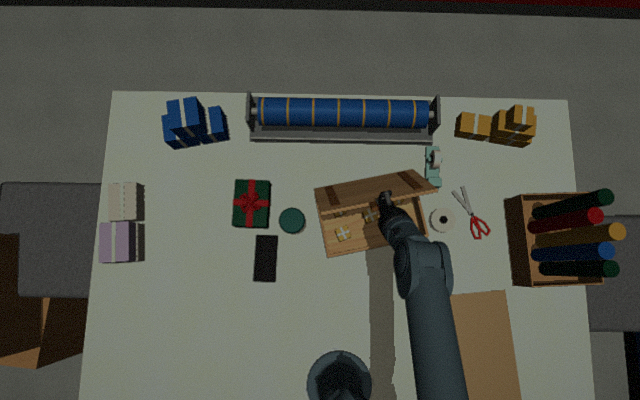

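The scene view shows the lid held by its tongue at about (270,172), and both views fit it at about 60.4°. In the top view the bystanders are where they were. I'll ease off the push along the plate, settle and check.

```bash
python3 -m handwheel '[0,0,-0.8,0,0,0,6, 0,0,-0.7,0,0,0,6, 0,0,0,0,0,0,6,0,0,0,0,0,0,6,0,0,0,0,0,0,6,0,0,0,0,0,0,6]' 80
python3 -c "
from h import *
f=st(); rel(f,1.047,.017); print(np.abs(readout.get_obs()['dq']).max())"
```

```text
time: 24.42
eef_pos: [0.525, -0.0898, 0.262]
orientation: [[-0.208, 0.847, 0.49], [0.978, 0.18, 0.104], [0.0, 0.501, -0.866]]
wrist_force: [-7.3, -1.5, 8.2]
width: 0.0093
grasp_force: 80.2
t 24.425 p [ 0.525  -0.0898  0.262 ] rvec x,y,z [[-0.208, 0.978, 0.0], [0.847, 0.18, 0.501], [0.49, 0.104, -0.866]] w 0.0093 g 80.23726344108582 q [-43.  -16.   49.8 127.7   3.4  34.3  18.5] F [-7.3 -1.5  8.2]
th 1.047 d [ 0.9 -1.9  1. ] rv [ 0.03  0.03 -0.1 ]
0.07913831405629944
```

```bash
python3 -c "
from workcell import order
print(order.sign_off())"
```

```text
the job is handed in; nothing more can be done
None
```

The job is handed in: by camera, the five favours lay in one layer like the five on a die before the lid moved, and the fingers are holding the lid's tongue at about 60°; sign-off gave no verdict, and I saw no bystander out of place.

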